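# Snap the sample case lid shut all round

## Task

The lid of the blue sample transport case is on, but the four corner sections of its rim still stand up: with the fingertips, press each one down until all four have clicked shut and stay down. Do not lift, tip or shove the case or take hold of its handle, leave everything around it where it stands, and finish clear of it.

Things in the scene. Friction and masses are not known exactly. Their poses are not given: they have to be found in the camera images.
- case: sample transport case: loose, packed blue box with white lid, 190 (x) x 150 (y) mm, 0.6-0.9 kg. Origin: centre of its underside, on the table; z up; yaw up to 0.8 rad. Its snap rim, 30 mm wide all round the lid, is slit at mid-side into four L-shaped corner sections, each moving up and down by itself: top 92 mm above the underside when raised, 84 mm when shut
- handle: the lid's fixed carrying handle: a 10 mm thick bar, 100 mm long along the case's x, over the case's centre; its top is 108 mm above the case's underside. Origin: its foot, at the centre of the lid's flat middle panel (122 x 82 mm, top 80 mm above the underside), which is already down
- near_left (a joint): height of the rim section at the case's -x, +y corner: 0 = raised (as at the start), 0.008 (m pressed down) = clicked shut. Over-centre snap: resists with 6 to 9 N at first, less and less towards mid-travel, springs back up if let go before 4 mm, drops in and stays past it; then a hard stop at 8 mm
- near_left_pad (a point): the round grey thumb spot (20 mm) on top of that section: at the case's -x, +y corner, 80 mm and 60 mm from the case's centre along its x and y, on the top surface; it moves down with the section. The section is 30 mm wide there and its outer edges are 15 mm from this point
- far_left (a joint): height of the rim section at the case's +x, +y corner: 0 = raised (as at the start), 0.008 (m pressed down) = clicked shut. Over-centre snap: resists with 6 to 9 N at first, less and less towards mid-travel, springs back up if let go before 4 mm, drops in and stays past it; then a hard stop at 8 mm
- far_left_pad (a point): the round grey thumb spot (20 mm) on top of that section: at the case's +x, +y corner, 80 mm and 60 mm from the case's centre along its x and y, on the top surface; it moves down with the section. The section is 30 mm wide there and its outer edges are 15 mm from this point
- far_right (a joint): height of the rim section at the case's +x, -y corner: 0 = raised (as at the start), 0.008 (m pressed down) = clicked shut. Over-centre snap: resists with 6 to 9 N at first, less and less towards mid-travel, springs back up if let go before 4 mm, drops in and stays past it; then a hard stop at 8 mm
- far_right_pad (a point): the round grey thumb spot (20 mm) on top of that section: at the case's +x, -y corner, 80 mm and 60 mm from the case's centre along its x and y, on the top surface; it moves down with the section. The section is 30 mm wide there and its outer edges are 15 mm from this point
- near_right (a joint): height of the rim section at the case's -x, -y corner: 0 = raised (as at the start), 0.008 (m pressed down) = clicked shut. Over-centre snap: resists with 6 to 9 N at first, less and less towards mid-travel, springs back up if let go before 4 mm, drops in and stays past it; then a hard stop at 8 mm
- near_right_pad (a point): the round grey thumb spot (20 mm) on top of that section: at the case's -x, -y corner, 80 mm and 60 mm from the case's centre along its x and y, on the top surface; it moves down with the section. The section is 30 mm wide there and its outer edges are 15 mm from this point
- tube_rack: white carton rack, 103 x 84 mm, 72 mm tall, with 20 capped sample tubes; origin centre of its underside
- vial_a: small closed jar-shaped vial, 24 mm across, 50 mm tall, standing near the case; origin centre of its underside, z up its axis
- vial_b: a second vial like vial_a
- label_box: small blue box, 40 x 65 x 30 mm, lying near the case; origin centre of its underside
- marker: thick marker pen, 135 mm long, about 13 mm thick, lying near the case along its own y; origin near its middle, on its underside
- gel: hand-gel bottle, 56 mm across, 130 mm tall; origin centre of its underside
- scissors: scissors lying flat, about 130 mm long, 7 mm thick; origin at the pivot, on the underside
Mind the look-alikes: they are no part of the job. Leave any pink look-alike of the tube_rack alone.

How it is judged:
At the end, for the whole second after the job is handed in: All four rim sections are at least 6.5 mm down of their 8 mm (clicked shut); the case stands flat, at rest, within 30 mm of where it started; every bystander stands within 30 mm of its start and is not tipped (value of joint each of near_left, far_left, far_right, near_right above 0.0065 m and height (world z) of case below 0.006 m and angle between case's own z axis and vertical below 0.05 rad and distance of each of case, tube_rack, vial_a, vial_b, label_box, marker, gel, scissors from where it was at the start of the episode below 0.03 m and linear speed of case below 0.02 m/s and angle between each of tube_rack, vial_a, vial_b, label_box, marker, gel, scissors's own z axis and vertical below 0.4 rad); the robot touches nothing.
It fails at once if the case is lifted (10 mm) or tipped (0.15 rad) (height (world z) of case above 0.01 m or angle between case's own z axis and vertical above 0.15 rad).
It fails at once if the case is shoved more than 30 mm (distance of case from where it was at the start of the episode above 0.03 m).
It fails at once if the carrying handle is taken hold of or pushed by the fingers (over 5 N) (contact force between the fingers and handle above 5 N).
It fails at once if a bystander is gripped or pushed hard by the fingers (over 15 N) (contact force between the fingers and tube_rack above 15 N or contact force between the fingers and vial_a above 15 N or contact force between the fingers and vial_b above 15 N or contact force between the fingers and label_box above 15 N or contact force between the fingers and marker above 15 N or contact force between the fingers and gel above 15 N or contact force between the fingers and scissors above 15 N).
It fails at once if a bystander is moved more than 30 mm or tipped over (not (distance of tube_rack from where it was at the start of the episode below 0.03 m) or not (distance of vial_a from where it was at the start of the episode below 0.03 m) or not (distance of vial_b from where it was at the start of the episode below 0.03 m) or not (distance of label_box from where it was at the start of the episode below 0.03 m) or not (distance of marker from where it was at the start of the episode below 0.03 m) or not (distance of gel from where it was at the start of the episode below 0.03 m) or not (distance of scissors from where it was at the start of the episode below 0.03 m) or not (angle between tube_rack's own z axis and vertical below 0.4 rad) or not (angle between vial_a's own z axis and vertical below 0.4 rad) or not (angle between vial_b's own z axis and vertical below 0.4 rad) or not (angle between label_box's own z axis and vertical below 0.4 rad) or not (angle between marker's own z axis and vertical below 0.4 rad) or not (angle between gel's own z axis and vertical below 0.4 rad) or not (angle between scissors's own z axis and vertical below 0.4 rad)).
It also fails if it takes over 45 s, if anything falls off the work surface, if the arm or the gripper's body presses on something with over 40 N, if the wrist force passes 120 N, or if a joint passes its speed limit or range.

## Robot

A 6-joint arm with a two-finger parallel gripper is mounted at the origin on the work surface. World frame = base frame: x ahead of the robot, y to its left, z up, the work surface at z = 0. Lengths are in m, angles in rad, forces in N, time in s.
With the tool pointing down it reaches from about 0.3 to 0.875 m from the base axis. Payload 6.4 kg.
Tool frame: the origin (TCP) lies on the centre line of the jaws, within the pads' length; the fingertips stand r.finger_overhang ahead of it and the grasp point (between the pads) lies 8 mm behind it (r.finger_overhang is the distance from the TCP to the fingertips, in m); x points along the fingers, y is the direction in which the jaws open and shut, and the axes are right-handed (so a half turn about x gives the same grasp; the last joint's range is limited). The gripper opens to 85 mm and grips with 20 to 120 N. Pads are 22 mm wide; open, the fingers measure 114 mm over their backs; the gripper's body (76 mm by 85 mm) begins 54 mm behind the grasp point. The pads swing forward as they close: fully open they stand 13 mm farther back than shut.
Start: joints at [-1.423, 0.181, 1.607, -0, 1.354, -0.206], TCP at [0.199, -0.539, 0.22] pointing down, gripper open.
Joint ranges: [-2.99, 2.99], [-0.89, 2.07], [0.3, 2.58], [-1.14, 4.28], [0, 2.63], [-3.12, 3.12]. Speed limits (rad/s): [2.57, 2.57, 3.01, 3.14, 3.14, 3.14].

## Interface

Orientations are given as a unit quaternion [x, y, z, w].
In Python, from plant import r gives the robot as it stands.
- The arm moves only by the shell command python3 -m creep 'ROWS'. ROWS is JSON, a list that holds one entry, the list of rows, each a list of 5 numbers: the opening in per cent of the stroke, from 0 (shut) to 100 (fully open), then the shift along the tool's x, y, z in mm, then the turn about the tool's x in degrees. A call has 1 to 12 rows; each row is the pose to reach, as a shift and turn from the pose commanded when the call began, along the tool's axes at that moment; what a row does not reach only later rows make up. A row lasts 1/8 s, in which the tool goes at most 62.5 mm and 10.7 degrees, less where a joint would pass 70% of its speed; a pose out of reach is approached as far as the arm can. A call with a gripper value outside its range is refused whole. The fingers move at their own pace and stop on an object; the grip force is fixed at half the most. Time passes only in rows, so rows that repeat a pose let the fingers close. It gives the time, the measured TCP pose, the force and the opening at its end, in the units of the state.
- r.get_obs(): the state, without advancing time (a new reading comes with each control period).
- r.capture(name): name is "scene" or "side" or "wrist"; returns the picture (384x512x3 uint8, red, green, blue); there is no depth.
- r.camera_params(name): a dict with "K" (3x3 intrinsics, pixels), "world_to_cam" (4x4, takes a point from world to camera coordinates). Camera axes: x right, y up, looking along -z (the intrinsics and any distortion apply to the point x, -y, -z); pixel columns grow to the right and rows downward; lengths in m; the calibration is good to about 2 mm. A picture is of the moment at which its call begins: read the wrist's pose just before it. camera_params takes no time and is no camera call; for the wrist camera it gives the pose at the moment of the call.
- r.hand_in(): hands the job in, once; it reports no verdict.
The state is a dict: "time_s": time; "qpos": joint angles; "joint_velocities": joint speeds; "joint_efforts": joint torques, N m; "tool_pos": TCP position; "orientation": TCP orientation; "contact_force": force on the tool from outside, world axes, zero at the start; "ft_torque": the same for the moment, N m; "opening": finger opening in m.
Only numpy, scipy, OpenCV 4.12 (cv2) and the standard library are available. Lean on these libraries where they do the work, as an engineer would, in place of code of your own. Each camera call takes 0.05 s, during which the arm holds its last target. There are 200 camera calls.

## Working session

There is one attempt and no reset: what is moved stays moved. The work goes in short steps, Python scripts to look and compute and a shell command to move; the robot and the scene stay as the last step left them, time stands still between calls to the robot, and variables do not carry over. Pictures are saved under pics/ and viewed, about 8 in all and at most 12, crops included, and the job is handed in when it is done.

```bash
mkdir -p pics; python3 - <<'E'
from plant import r
import cv2, numpy as np
o=r.get_obs(); print(o, r.finger_overhang)
for n in("scene","side"):
    cv2.imwrite(f"pics/{n}0.png",r.capture(n)[:,:,::-1]); print(n,r.camera_params(n))
E
```

```text
{'time_s': 0.0, 'qpos': array([-1.42331464e+00,  1.81540646e-01,  1.60799738e+00,  1.41024508e-05,
        1.35382230e+00, -2.06352525e-01]), 'joint_velocities': array([ 0.00237506,  0.00112947, -0.00108963,  0.00057443, -0.00030889,
        0.00107581]), 'joint_efforts': array([-6.16529087e-04, -4.44875050e+01, -3.51336944e+01, -3.83284432e-04,
        9.01744352e-03, -1.23456029e-06]), 'tool_pos': array([ 0.1991423 , -0.53880365,  0.21928954]), 'orientation': array([ 0.69609269,  0.12507116, -0.69604617,  0.12382205]), 'contact_force': array([ 0.34679703,  0.18776434, -0.1045169 ]), 'ft_torque': array([-0.0065606, -0.0472323, -0.031197 ]), 'opening': 0.08584644250828177} 0.011
scene {'K': array([[421.22524368,   0.        , 255.70713049],
       [  0.        , 421.22524368, 184.61687174],
       [  0.        ,   0.        ,   1.        ]]), 'world_to_cam': array([[ 0.52050657,  0.85384971, -0.00368482, -0.28091321],
       [-0.69983956,  0.42908645,  0.5710599 ,  0.31176659],
       [ 0.48918043, -0.29466165,  0.82090012, -1.54731958],
       [ 0.        ,  0.        ,  0.        ,  1.        ]])}
side {'K': array([[408.34895192,   0.        , 252.70206454],
       [  0.        , 408.34895192, 190.39165064],
       [  0.        ,   0.        ,   1.        ]]), 'world_to_cam': array([[ 0.95094262, -0.30835461, -0.02501154, -0.48982136],
       [ 0.18723291,  0.50927849,  0.83998766, -0.18676817],
       [-0.24627622, -0.80346304,  0.54202875, -1.20072297],
       [ 0.        ,  0.        ,  0.        ,  1.        ]])}
```

View pics/scene0.png

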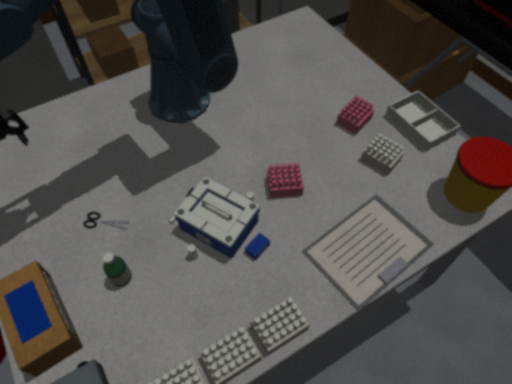

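View pics/side0.png

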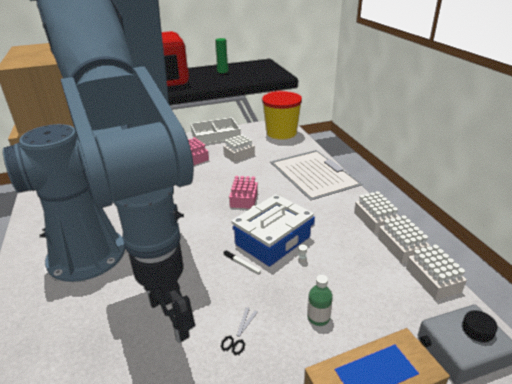

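The scene view shows the white-lidded blue case at (217,215), and the side view shows it at (273,228). Other blue things in the scene view are the small label box (258,245) and the blue print on the carton (27,310). Neither has a white lid or a handle, so the case is the one at (217,215). Near it are a vial (191,251), the marker at its left (175,218), a vial at about (250,197) and a pink rack (285,180). Next, a close crop to confirm the choice.

```bash
python3 - <<'E'
import cv2, numpy as np
a=cv2.imread("pics/scene0.png")[165:265,150:290]; b=cv2.imread("pics/side0.png")[180:280,215:335]
a=cv2.resize(a,(560,400),interpolation=cv2.INTER_CUBIC)[:,:]; b=cv2.resize(b,None,fx=4,fy=4,interpolation=cv2.INTER_CUBIC)
cv2.imwrite("pics/crop.png",cv2.resize(np.hstack([a,b]),(800,308)))
cv2.imwrite("pics/cropa.png",cv2.resize(a,(784,560)))
E
```

```text
(no output)
```

View pics/cropa.png

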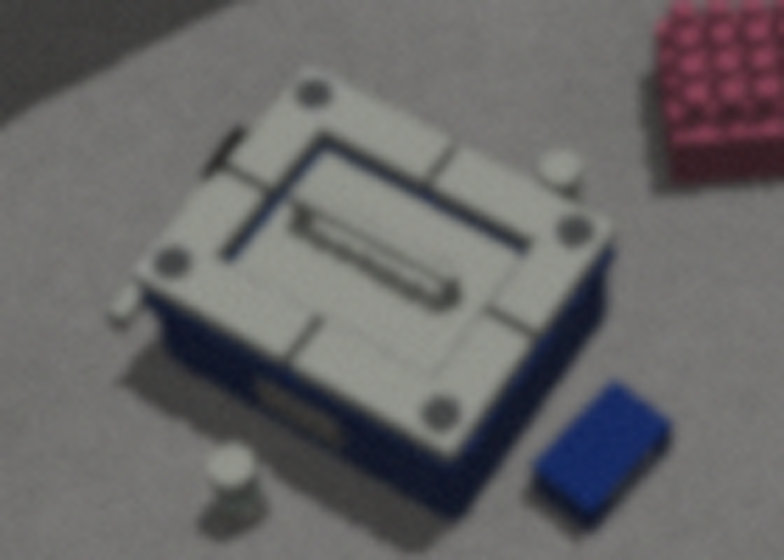

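The crop confirms it: raised rim slit into four sections, a bar handle and four grey thumb spots at crop (313,93), (575,231), (440,412) and (172,262). A vial stands at its right corner, another in front, the marker sits behind-left, and the label box is beside it. Next I'll locate the spots by ray casting and fit the 160x120 rectangle.

```bash
cat > h.py <<'E'
import numpy as np, cv2
from plant import r
from scipy.spatial.transform import Rotation as R
def ray(P,uv,z):
    K,T=P["K"],P["world_to_cam"]; d=np.linalg.inv(K)@[uv[0],uv[1],1]; d=T[:3,:3].T@(d*[1,-1,-1]); c=-T[:3,:3].T@T[:3,3]
    return (c+d*(z-c[2])/d[2])[:2]
def proj(P,X):
    K,T=P["K"],P["world_to_cam"]; p=T[:3,:3]@X+T[:3,3]; q=K@(p*[1,-1,-1]); return q[:2]/q[2]
M=np.array([[-80,60],[80,60],[80,-60],[-80,-60]])/1000
def fit(W):  # rigid 2D fit, W in order NL FL FR NR
    c=W.mean(0); H=M.T@(W-c); yaw=np.arctan2(H[0,1]-H[1,0],H[0,0]+H[1,1])
    C=np.array([[np.cos(yaw),-np.sin(yaw)],[np.sin(yaw),np.cos(yaw)]]); F=M@C.T+c
    return c,yaw,F,np.linalg.norm(W-F,axis=1)
def shifts(F,z):
    o=r.get_obs(); Q=R.from_quat(o["orientation"]); print("t",o["time_s"],"tcp",o["tool_pos"].round(4),"axes x,y,z:",Q.as_matrix().T.round(3).tolist())
    for n,f in zip(("NL","FL","FR","NR"),F): print(n,f.round(4),"shift mm",(1000*Q.inv().apply(np.r_[f,z]-o["tool_pos"])).round(1))
E
python3 - <<'E'
from h import *
im=cv2.imread("pics/scene0.png",0); P=r.camera_params("scene")
def c(u,v):
    x,y=150+(u+.5)/5.6-.5,165+(v+.5)/5.6-.5
    xs=np.arange(int(x)-4,int(x)+6);ys=np.arange(int(y)-4,int(y)+5)
    w=np.array([[max(0,130-float(im[b,a]))*((a-x)**2+(b-y)**2<12) for a in xs] for b in ys]); X,Y=np.meshgrid(xs,ys)
    return ((w*X).sum()/w.sum(),(w*Y).sum()/w.sum()) if w.sum()>0 else (x,y),(x,y)
W=[]
for u in [(313,93),(575,231),(440,412),(172,262)]:
    a,b=c(*u); w=ray(P,b,.092); print(np.round(a,1),np.round(b,1),w.round(4),ray(P,a,.092).round(4)); W.append(w)
W=np.array(W); print([np.linalg.norm(W[i]-W[i-1]).round(4) for i in range(4)])
# identify long edges, both near 160: pick order with |yaw|<.8
for k in range(4):
  for s in (1,-1):
    V=np.roll(W[::s],k,0); cc,y,F,e=fit(V)
    if e.max()<.01: print(k,s,cc.round(4),y.round(3),e.round(4)); 
    if e.max()<.01 and abs(y)<.9: shifts(F,.133)
E
```

```text
[205.5 181.2] [205.5 181.2] [ 0.4393 -0.1094] [ 0.4394 -0.1094]
[252.3 205.8] [252.3 205.8] [ 0.5825 -0.037 ] [ 0.5823 -0.0369]
[228.3 238.4] [228.2 238.2] [ 0.6356 -0.1437] [ 0.6364 -0.1438]
[180.3 211.4] [180.3 211.4] [ 0.4939 -0.2162] [ 0.4939 -0.2163]
[np.float64(0.12), np.float64(0.1605), np.float64(0.1192), np.float64(0.1592)]
0 1 [ 0.5378 -0.1266] 0.469 [0.0002 0.0005 0.0007 0.0003]
t 0.1 tcp [ 0.1992 -0.5389  0.2194] axes x,y,z: [[-0.0, 0.002, -1.0], [0.346, -0.938, -0.002], [-0.938, -0.346, -0.0]]
NL [ 0.4393 -0.1092] shift mm [  87.  -319.7 -374.1]
FL [ 0.582  -0.0369] shift mm [  87.1 -338.1 -533.1]
FR [ 0.6363 -0.1439] shift mm [  86.9 -218.9 -546.9]
NR [ 0.4936 -0.2163] shift mm [  86.8 -200.5 -387.9]
2 1 [ 0.5378 -0.1266] -2.672 [0.0007 0.0003 0.0002 0.0005]
```

The fit is good, with sub-mm residuals and the case at yaw 0.469. I'll fly high to above near_right with the fingers shut and tool y aligned with the case's y (turn -6.7°), then look.

```bash
python3 -m creep '[[[0,0,-25,-49,-2],[0,0,-50,-97,-4],[0,0,-75,-146,-6.7],[0,0,-100,-194,-6.7],[0,0,-125,-243,-6.7],[0,0,-150,-291,-6.7],[0,0,-175,-340,-6.7],[0,15,-200.5,-388,-6.7],[0,35,-200.5,-388,-6.7],[0,47,-200.5,-388,-6.7],[0,47,-200.5,-388,-6.7]]]'; python3 - <<'E'
from h import *
P=r.camera_params("wrist"); cv2.imwrite("pics/w1.png",r.capture("wrist")[:,:,::-1])
cc,y=np.array([.5378,-.1266]),.469; C=np.array([[np.cos(y),-np.sin(y)],[np.sin(y),np.cos(y)]]); F=M@C.T+cc
for f in F: print(proj(P,np.r_[f,.092]).round(1))
shifts(F,.105); print(r.get_obs()["opening"])
E
```

```text
time_s: 1.48
tool_pos: [0.4927, -0.2168, 0.172]
orientation: [-0.687, -0.165, 0.688, -0.164]
contact_force: [-0.6, -0.9, 0.6]
opening: 0.0001
[107.2 193. ]
[ 68.2 -42.6]
[255.5 -42.5]
[255.2 193.2]
t 1.525 tcp [ 0.4932 -0.2174  0.173 ] axes x,y,z: [[-0.001, 0.0, -1.0], [0.452, -0.892, -0.001], [-0.892, -0.452, 0.0]]
NL [ 0.4393 -0.1092] shift mm [  68.1 -120.8   -0.9]
FL [ 0.582  -0.0369] shift mm [  68.  -120.7 -160.9]
FR [ 0.6363 -0.144 ] shift mm [  67.9   -0.7 -160.8]
NR [ 0.4936 -0.2163] shift mm [68.  -0.8 -0.8]
-4.4514763790115154e-05
```

View pics/w1.png

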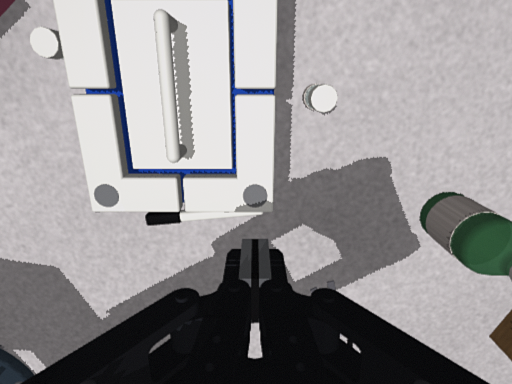

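The wrist view shows the near_left spot at (106,195) and near_right at (255,194), within 2 px of prediction. The vials are at (45,42) and (320,98), the marker is along the near side, and the fingertips are shut. Pressing near_right.

```bash
python3 -m creep '[[[0,30,-1,-1,0],[0,58,-1,-1,0],[0,67,-1,-1,0],[0,70,-1,-1,0],[0,73,-1,-1,0],[0,76,-1,-1,0],[0,78,-1,-1,0],[0,79,-1,-1,0],[0,79,-1,-1,0]]]'; python3 -c "
from h import *
print(r.get_obs()['tool_pos'].round(4))"
```

```text
time_s: 2.65
tool_pos: [0.4942, -0.2155, 0.0942]
orientation: [-0.688, -0.165, 0.688, -0.165]
contact_force: [-0.3, 0.4, -0.2]
opening: -0.0001
[ 0.4942 -0.2155  0.0942]
```

```bash
python3 -m creep '[[[0,1,0,0,0],[0,1.5,0,0,0],[0,1.5,0,0,0]]]';  python3 -m creep '[[[0,-20,0,0,0],[0,-35,0,0,0],[0,-35,-60,0,0],[0,-35,-120,0,0],[0,-35,-120,0,0]]]'; python3 - <<'E'
from h import *
cv2.imwrite("pics/w2.png",r.capture("wrist")[:,:,::-1])
cc,y=np.array([.5378,-.1266]),.469; C=np.array([[np.cos(y),-np.sin(y)],[np.sin(y),np.cos(y)]]); F=M@C.T+cc
shifts(F,.103)
E
```

```text
time_s: 3.02
tool_pos: [0.4942, -0.2155, 0.0926]
orientation: [-0.688, -0.165, 0.688, -0.165]
contact_force: [-0.3, -0.2, 0.2]
opening: 0.0001
time_s: 3.65
tool_pos: [0.4375, -0.1052, 0.1272]
orientation: [-0.687, -0.167, 0.688, -0.165]
contact_force: [0.2, 0.0, -0.2]
opening: 0.0001
t 3.7 tcp [ 0.4392 -0.1073  0.128 ] axes x,y,z: [[0.001, -0.0, -1.0], [0.456, -0.89, 0.001], [-0.89, -0.456, -0.0]]
NL [ 0.4393 -0.1092] shift mm [25.   1.8  0.8]
FL [ 0.582  -0.0369] shift mm [  25.1    2.4 -159.2]
FR [ 0.6363 -0.144 ] shift mm [  25.2  122.4 -158.7]
NR [ 0.4936 -0.2163] shift mm [ 25.1 121.8   1.3]
```

View pics/w2.png

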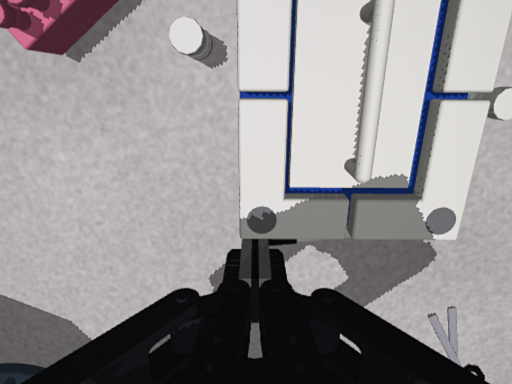

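The near_left spot is at (261,220) and near_right at (441,221). The arm felt no hard stop, so I'll check section height from the images.

```bash
python3 - <<'E'
from h import *
P=r.camera_params("wrist"); cc,y=np.array([.5378,-.1266]),.469; C=np.array([[np.cos(y),-np.sin(y)],[np.sin(y),np.cos(y)]]); F=M@C.T+cc
im=r.capture("wrist"); g=cv2.cvtColor(im,cv2.COLOR_RGB2GRAY)
for n,i in(("NL",0),("NR",3)):
    print(n,[(z,proj(P,np.r_[F[i],z]).round(1).tolist()) for z in(.092,.084)])
for X in ([.4942,-.2155,.0816],):
    pass
o=r.get_obs(); Q=R.from_quat(o["orientation"])
print("tip px",[ (d,proj(P,o["tool_pos"]+Q.apply([d,0,0])).round(1).tolist()) for d in(0,.011)])
c=cv2.resize(im[180:270,215:475],None,fx=3,fy=3,interpolation=cv2.INTER_CUBIC); cv2.imwrite("pics/w3.png",c[:,:,::-1])
E
```

```text
NL [(0.092, [257.7, 217.5]), (0.084, [257.6, 212.8])]
NR [(0.092, [434.7, 218.0]), (0.084, [428.4, 213.4])]
tip px [(0, [258.1, 241.9]), (0.011, [257.9, 233.0])]
```

View pics/w3.png

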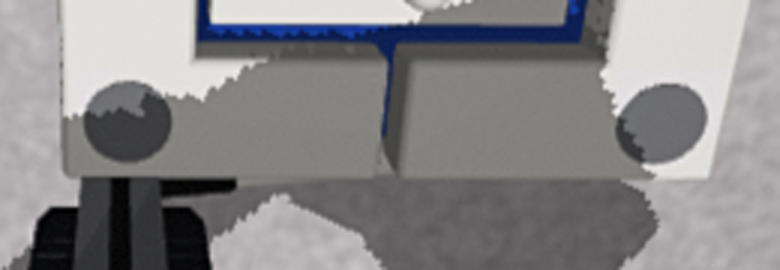

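Near_right is at (436,221), 178 px from near_left. That matches raised (177) rather than shut (171), so the fingertips never reached it and the real tip is shorter than assumed. I'll go down on near_left in small steps, watching force.

```bash
python3 -m creep '[[[0,20,1,1,0],[0,28,1,1,0],[0,32,1,1,0],[0,32,1,1,0]]]'; python3 -m creep '[[[0,2,0,0,0],[0,2,0,0,0]]]'; python3 -m creep '[[[0,2,0,0,0],[0,2,0,0,0]]]';python3 - <<'E'
from h import *
cv2.imwrite("pics/side1.png",cv2.resize(r.capture("side")[160:280,200:340],(700,600),interpolation=cv2.INTER_CUBIC)[:,:,::-1]); print(r.get_obs()["contact_force"],r.get_obs()["tool_pos"])
E
```

```text
time_s: 4.25
tool_pos: [0.4395, -0.1103, 0.0957]
orientation: [-0.688, -0.165, 0.688, -0.165]
contact_force: [0.4, -0.7, 0.6]
opening: -0.0002
time_s: 4.5
tool_pos: [0.4395, -0.11, 0.0939]
orientation: [0.688, 0.165, -0.688, 0.165]
contact_force: [1.3, 0.4, 0.0]
opening: -0.0001
time_s: 4.75
tool_pos: [0.4392, -0.1098, 0.0916]
orientation: [-0.688, -0.165, 0.688, -0.165]
contact_force: [0.0, -0.2, 0.1]
opening: -0.0003
[-0.41483357  0.21009164 -0.1087802 ] [ 0.43927424 -0.1098733   0.09165795]
```

View pics/side1.png

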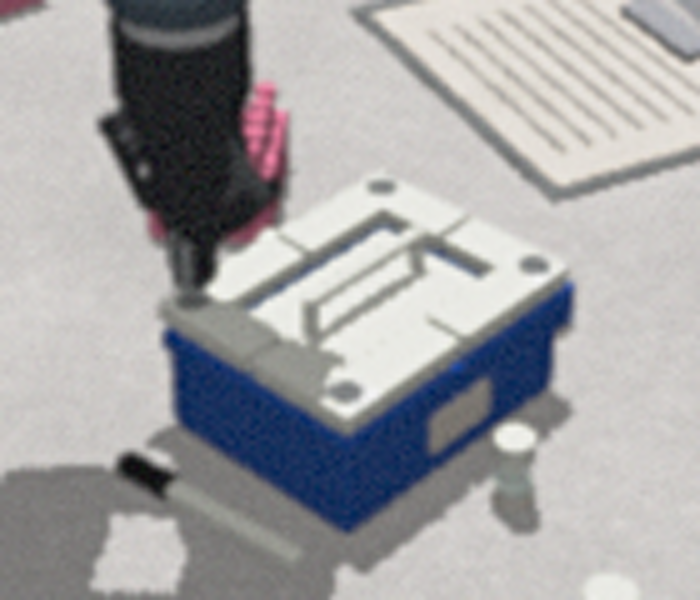

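The side view shows the fingertips at (192,300), just over the near_left spot. The section still stands at rim level, with no contact force. Going on down in small steps.

```bash
for i in 1 2 3; do python3 -m creep '[[[0,1.5,0,0,0],[0,1.5,0,0,0]]]' | grep -E 'pos|force'; done
```

```text
tool_pos: [0.4392, -0.1099, 0.0901]
contact_force: [-0.9, 0.1, 0.6]
tool_pos: [0.4392, -0.1099, 0.0885]
contact_force: [0.5, -0.1, -1.1]
tool_pos: [0.4392, -0.1099, 0.087]
contact_force: [0.0, 0.1, -0.9]
```

```bash
for i in 1 2 ; do python3 -m creep '[[[0,1.5,0,0,0],[0,1.5,0,0,0]]]' | grep -E 'pos|force'; done; python3 - <<'E'
from h import *
cv2.imwrite("pics/side2.png",cv2.resize(r.capture("side")[160:280,200:340],(700,600),interpolation=cv2.INTER_CUBIC)[:,:,::-1]); print(r.get_obs()["contact_force"],r.get_obs()["tool_pos"])
E
```

```text
tool_pos: [0.4392, -0.1099, 0.0856]
contact_force: [-0.1, 0.9, -0.9]
tool_pos: [0.4392, -0.1099, 0.0841]
contact_force: [-0.1, -0.1, 0.2]
[ 0.02617793 -0.09132194 -0.42203561] [ 0.43926203 -0.10990428  0.08413311]
```

View pics/side2.png

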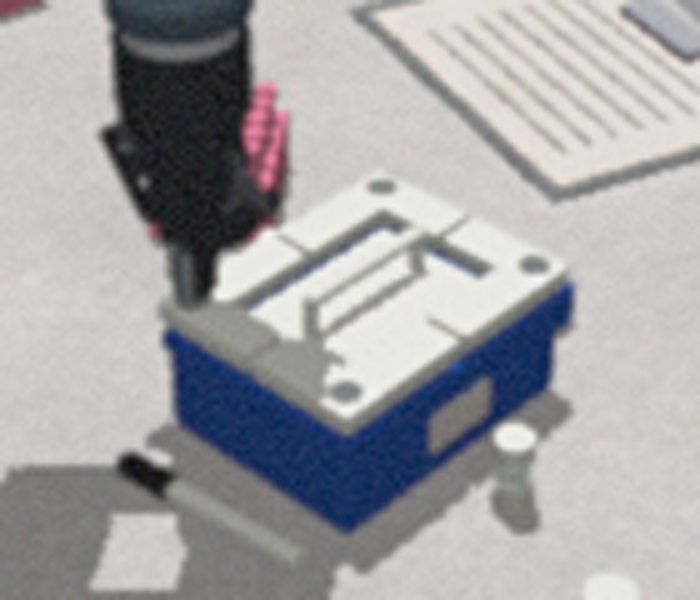

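```bash
python3 - <<'E'
from h import *
P=r.camera_params("side"); o=r.get_obs(); cc,y=np.array([.5378,-.1266]),.469; C=np.array([[np.cos(y),-np.sin(y)],[np.sin(y),np.cos(y)]]); F=M@C.T+cc
cr=lambda X:((proj(P,X)-[200,160])*5).round(0).tolist()
for d in(-.02,-.01,0,.011): print(d,cr(o["tool_pos"]-[0,0,d]))
print([cr(np.r_[f,.092]) for f in F],[cr(np.r_[f,.084]) for f in F])
E
```

```text
-0.02 [192.0, 280.0]
-0.01 [193.0, 294.0]
0 [193.0, 308.0]
0.011 [194.0, 323.0]
[[193.0, 296.0], [381.0, 183.0], [533.0, 261.0], [345.0, 388.0]] [[193.0, 308.0], [381.0, 194.0], [532.0, 272.0], [345.0, 400.0]]
```

By projection, the visible tip is at about the TCP itself or slightly behind it. It is not 11 mm ahead, so contact should be imminent. Continuing in 1 mm steps.

```bash
for i in 1 2 3 4; do python3 -m creep '[[[0,1,0,0,0],[0,1,0,0,0]]]' | grep -E 'pos|force'; done
```

```text
tool_pos: [0.4393, -0.1099, 0.0831]
contact_force: [0.3, -0.1, -0.0]
tool_pos: [0.4393, -0.1099, 0.0821]
contact_force: [-0.6, -1.1, -0.1]
tool_pos: [0.4392, -0.1099, 0.0811]
contact_force: [-0.6, 1.0, -0.6]
tool_pos: [0.4393, -0.11, 0.0807]
contact_force: [-3.8, 1.4, 8.1]
```

Contact at TCP z≈0.081 with 8 N: the tip is effectively about 11 mm behind the TCP. Pressing through the snap.

```bash
for d in 2 2 2 2 ; do python3 -m creep "[[[0,2,0,0,0],[0,2,0,0,0]]]" | grep -E 'pos|force'; done
```

```text
tool_pos: [0.4393, -0.11, 0.0783]
contact_force: [-1.3, 0.3, 2.5]
tool_pos: [0.4392, -0.1098, 0.0759]
contact_force: [-0.5, -0.6, -0.2]
tool_pos: [0.4392, -0.1099, 0.0739]
contact_force: [0.4, -0.4, -0.1]
tool_pos: [0.4394, -0.11, 0.0727]
contact_force: [-3.7, 0.6, 6.6]
```

Clear snap signature: 8 N, then 0, then hard stop at 6.6 N. Now far_left, to the same height.

```bash
python3 -m creep '[[[0,-20,0,0,0],[0,-36,0,0,0],[0,-36,0,-55,0],[0,-36,0,-110,0],[0,-36,0,-160,0],[0,-36,0,-160,0],[0,-14,0,-160,0],[0,-10,0,-160,0],[0,-8,0,-160,0],[0,-8,0,-160,0]]]';for d in 1 2 3 4; do python3 -m creep '[[[0,2,0,0,0],[0,2,0,0,0]]]' | grep -E 'pos|force'; done
```

```text
time_s: 9.35
tool_pos: [0.5811, -0.0376, 0.0812]
orientation: [-0.687, -0.165, 0.688, -0.165]
contact_force: [-0.2, 0.7, 0.5]
opening: -0.0002
tool_pos: [0.5816, -0.0377, 0.079]
contact_force: [-2.8, -0.0, 3.8]
tool_pos: [0.582, -0.0376, 0.076]
contact_force: [1.0, -0.4, -0.1]
tool_pos: [0.5817, -0.0374, 0.0738]
contact_force: [-0.7, 0.1, 0.4]
tool_pos: [0.5822, -0.0374, 0.0728]
contact_force: [-1.5, -0.1, 5.1]
```

Same signature, so far_left is shut. Now far_right (tool y +120), clear of the vial.

```bash
python3 -m creep '[[[0,-20,0,0,0],[0,-36,0,0,0],[0,-36,60,0,0],[0,-36,120,0,0],[0,-36,120,0,0],[0,-14,120,0,0],[0,-10,120,0,0],[0,-8,120,0,0],[0,-8,120,0,0]]]';for d in 1 2 3 4; do python3 -m creep '[[[0,2,0,0,0],[0,2,0,0,0]]]' | grep -E 'pos|force'; done
```

```text
time_s: 11.48
tool_pos: [0.6368, -0.144, 0.0813]
orientation: [0.688, 0.165, -0.687, 0.165]
contact_force: [0.1, -0.3, -0.0]
opening: 0.0
tool_pos: [0.6371, -0.1442, 0.0795]
contact_force: [-0.5, 1.7, 4.6]
tool_pos: [0.6362, -0.1443, 0.0757]
contact_force: [-0.2, -0.8, 0.1]
tool_pos: [0.636, -0.1443, 0.0736]
contact_force: [0.3, -0.3, 0.3]
tool_pos: [0.6365, -0.1444, 0.0729]
contact_force: [-1.4, 0.7, 4.5]
```

```bash
python3 -m creep '[[[0,-20,0,0,0],[0,-36,0,0,0],[0,-36,0,55,0],[0,-36,0,110,0],[0,-36,0,160,0],[0,-36,0,160,0],[0,-14,0,160,0],[0,-10,0,160,0],[0,-8,0,160,0],[0,-8,0,160,0]]]';for d in 1 2 3 4; do python3 -m creep '[[[0,2,0,0,0],[0,2,0,0,0]]]' | grep -E 'pos|force'; done
```

```text
time_s: 13.72
tool_pos: [0.4946, -0.2169, 0.081]
orientation: [0.688, 0.165, -0.687, 0.165]
contact_force: [-0.3, 0.0, -0.1]
opening: 0.0001
tool_pos: [0.4946, -0.217, 0.079]
contact_force: [0.6, 0.9, 3.8]
tool_pos: [0.4934, -0.2168, 0.0757]
contact_force: [-0.2, 0.6, -0.3]
tool_pos: [0.4934, -0.2168, 0.0737]
contact_force: [0.8, 0.2, 0.3]
tool_pos: [0.4938, -0.2171, 0.0727]
contact_force: [-2.7, 0.2, 5.7]
```

All four showed the snap and hard stop. I'll retreat up and back, then check.

```bash
python3 -m creep '[[[0,-20,0,0,0],[0,-60,0,0,0],[0,-110,0,0,0],[0,-150,0,0,0],[0,-150,20,50,0],[0,-150,40,100,0],[0,-150,60,150,0],[0,-150,60,150,0],[0,-150,60,150,0]]]'; python3 - <<'E'
from h import *
a=r.capture("scene"); b=r.capture("side")
cv2.imwrite("pics/scene3.png",a[:,:,::-1])
s=lambda i:cv2.resize(i,(400,400),interpolation=cv2.INTER_CUBIC)
cv2.imwrite("pics/end.png",np.hstack([s(a[160:270,150:280]),s(b[170:290,205:335])])[:,:,::-1])
g0=cv2.imread("pics/scene0.png",0); g1=cv2.cvtColor(a,cv2.COLOR_RGB2GRAY)
P=r.camera_params("scene"); cc,y=np.array([.5378,-.1266]),.469; C=np.array([[np.cos(y),-np.sin(y)],[np.sin(y),np.cos(y)]]); F=M@C.T+cc
def cen(g,p):
    Y,X=np.mgrid[:384,:512]; w=np.clip(130-g.astype(float),0,None)*((X-p[0])**2+(Y-p[1])**2<13); return np.array([(w*X).sum(),(w*Y).sum()])/w.sum()
for f in F:
    p0=cen(g0,proj(P,np.r_[f,.092])); p=proj(P,np.r_[f,.084]); p1=cen(g1,cen(g1,p)); print("start",p0.round(1),"now",p1.round(1),"moved",(p1-p0).round(1),"expected",(p-proj(P,np.r_[f,.092])).round(1))
E
```

```text
time_s: 15.85
tool_pos: [0.3873, -0.3382, 0.2221]
orientation: [0.688, 0.165, -0.688, 0.164]
contact_force: [-0.7, -0.3, 0.8]
opening: -0.0001
start [205.5 181.2] now [205.8 182.9] moved [0.3 1.7] expected [0.3 1.6]
start [252.2 205.8] now [252.3 207.4] moved [0.1 1.6] expected [0.  1.5]
start [228.2 238.5] now [228.4 240. ] moved [0.2 1.6] expected [0.2 1.4]
start [180.2 211.4] now [180.7 213. ] moved [0.5 1.6] expected [0.4 1.5]
```

View pics/end.png

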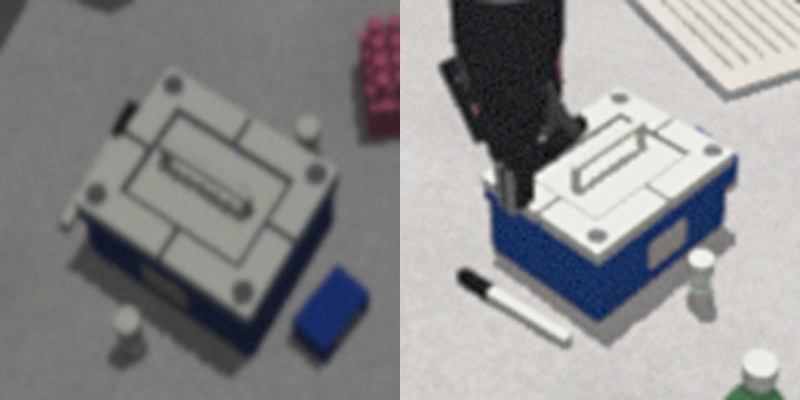

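The final view shows all four sections level with the case in place. The vials (left half: 308,133 and 127,330), label box (330,313) and marker are undisturbed. Each spot moved as an 8 mm drop predicts (1.6–1.7 px seen, 1.4–1.6 expected). The gripper is clear, so I'm handing in.

```bash
python3 -c "
from plant import r
r.hand_in(); print(r.get_obs()['time_s'])"
```

```text
the job is handed in; nothing more can be done
the job is handed in; nothing more can be done
```

I pressed all four rim sections shut with the closed fingertips, in the order near_left, far_left, far_right, near_right. I then backed off to z≈0.22 m, clear of the case, and handed in at about 16 s; no verdict is reported.

**Checks that passed:**
- **Force:** every corner gave a first resistance (4–8 N read), then about 0 N past mid-travel, then a hard stop at about 5–7 N. The tool stopped at z≈0.073 m at all four.
- **Final pictures:** each thumb spot had moved 1.6–1.7 px, against 1.4–1.6 px expected for an 8 mm drop. The case had not visibly moved, and neither had the vials, label box or marker. I did not compare the tube rack, gel or scissors with their starting positions.

**Checks that disagreed:** the first press on near_right never touched it. The fingertips met the rim about 11 mm lower at the TCP than I worked out from the given overhang: contact came at TCP z≈0.081 m, not near 0.103 m. The wrist picture showed that section still raised, so I found the contact height by force on near_left and pressed near_right again last.

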